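Line up the sample jars by size

ROBOT

A 6-joint arm with a two-finger parallel gripper is mounted at the origin on the work surface. World frame = base frame: x ahead of the robot, y to its left, z up, the work surface at z = 0. Lengths are in mm, angles in rad, forces in N, time in s.
With the tool pointing down it reaches from about 275 to 1000 mm from the base axis. Payload 8.4 kg.
Tool frame: the origin (TCP) lies at the very end of the fingers, on their centre line; the grasp point (between the pads) lies 19 mm behind it; z points along the fingers, y is the direction in which the jaws open and shut (so a half turn about z gives the same grasp; the last joint's range is limited). The gripper opens to 85 mm and grips with 20 to 120 N. Pads are 22 mm wide; open, the fingers measure 114 mm over their backs; the gripper's body (76 mm by 85 mm) begins 54 mm behind the grasp point. The pads swing forward as they close: fully open they stand 13 mm farther back than shut.
Start: joints at [1.205, 0.353, 1.633, -0, 1.155, -0.002], TCP at [222.391, 584.098, 231.281] pointing down, gripper open.
Joint ranges: [-2.63, 2.63], [-0.92, 2.1], [0.06, 2.66], [-1.3, 4.44], [0, 2.69], [-3.02, 3.02]. Speed limits (rad/s): [2.22, 2.22, 2.79, 3.14, 3.14, 3.14].

INTERFACE

Orientations are given as [roll, pitch, yaw] about the fixed x, y, z axes, in that order (R = Rz(yaw) Ry(pitch) Rx(roll)).
In Python, from rig import r, vision gives the robot as it stands.
- The arm moves only by the tool move_arm, never from a script. Its argument "series" is text: rows parted by semicolons, each of 7 numbers parted by spaces: the closure, from -1 (fully open) to 1 (shut), then the shift along the tool's x, y, z in units of 40 mm (1.0 is 40 mm), then the turn, a rotation vector about the tool's x, y, z in degrees. In form: grip tx ty tz ax ay az; .... A call has 1 to 20 rows; each row shifts and turns the pose as measured when the row begins, along the tool's axes as they then stand; what a row does not reach is not made up. A row lasts 1/8 s, in which the tool goes at most 62.5 mm and 10.7 degrees, less where a joint would pass 70% of its speed; a pose out of reach is approached as far as the arm can. A call is refused whole if a number of a shift passes 1 or a number of a turn 10.7, either way. A call with a gripper value outside its range is refused whole. The fingers move at their own pace and stop on an object; "grip_force" is the grip in N (left out, the last holds). Time passes only in rows, so rows that do not move let the fingers close. It gives the time, the measured TCP pose, the force and the opening at its end, in the units of the state.
- r.sense(): the state, without advancing time (a new reading comes with each control period).
- vision.grab_frame(name): name is "scene" or "side" or "wrist"; returns the picture (420x560x3 uint8, red, green, blue); there is no depth.
- vision.camera_params(name): a dict with "fx", "fy", "cx", "cy" (pixels), "position" and "rotation" of the camera in the world. Camera axes: x right, y up, looking along -z (the intrinsics and any distortion apply to the point x, -y, -z); pixel columns grow to the right and rows downward; lengths in mm; the calibration is good to about 2 mm. A picture is of the moment at which its call begins: read the wrist's pose just before it. camera_params takes no time and is no camera call; for the wrist camera it gives the pose at the moment of the call.
- r.sign_off(): hands the job in, once; it reports no verdict.
The state is a dict: "clock": time; "qpos": joint angles; "qvel": joint speeds; "joint_efforts": joint torques, N m; "eef_pos": TCP position; "tcp_rot": TCP orientation; "contact_force": force on the tool from outside, world axes, zero at the start; "wrist_torque": the same for the moment, N m; "opening": opening from 0.0 (shut) to 1.0 (fully open).
Only numpy, scipy, OpenCV 4.12 (cv2) and the standard library are available. Lean on these libraries where they do the work, as an engineer would, in place of code of your own. Each camera call takes 0.05 s, during which the arm holds its last target. There are 200 camera calls.

TASK

Line the four amber sample jars up by size on the grey strip: stand one upright and centred on each round mark, the tallest on the mark next to the red post, then stepping down in height so that the shortest is next to the white post. Do not let any jar fall over, and leave the white beaker where it stands.

Things in the scene. Friction and masses are not known exactly. Their poses are not given: they have to be found in the camera images.
- jar_yellow: Loose upright round sample jar, amber brown with a paper band and a yellow screw cap (top 22 mm): the shortest of the four. 32 mm in diameter all the way up, 55 mm tall. Origin: centre of its underside, z up along the jar.
- jar_green: Loose upright round sample jar, amber brown with a paper band and a green screw cap (top 22 mm): the second shortest of the four. 40 mm in diameter all the way up, 78 mm tall. Origin: centre of its underside, z up along the jar.
- jar_blue: Loose upright round sample jar, amber brown with a paper band and a blue screw cap (top 22 mm): the second tallest of the four. 48 mm in diameter all the way up, 102 mm tall. Origin: centre of its underside, z up along the jar.
- jar_white: Loose upright round sample jar, amber brown with a paper band and a white screw cap (top 22 mm): the tallest of the four. 56 mm in diameter all the way up, 128 mm tall. Origin: centre of its underside, z up along the jar.
- mark1: Flat printed round mark (blue ring 66 mm across, pale inside, blue centre dot) on the grey strip, at the right-hand end of the row (lowest y, as seen from the robot). It does not move and has no rim. Origin: its centre on the top face of the strip, 8 mm above the bench, on which the jars are to stand. The marks lie in a straight row roughly along y (turned by up to 0.15 rad), 93 to 117 mm apart; the strip is 100 mm wide, 530 mm long, 8 mm thick.
- mark2: Flat printed round mark (blue ring 66 mm across, pale inside, blue centre dot) on the grey strip, second from the right. It does not move and has no rim. Origin: its centre on the top face of the strip, 8 mm above the bench, on which the jars are to stand. The marks lie in a straight row roughly along y (turned by up to 0.15 rad), 93 to 117 mm apart; the strip is 100 mm wide, 530 mm long, 8 mm thick.
- mark3: Flat printed round mark (blue ring 66 mm across, pale inside, blue centre dot) on the grey strip, third from the right. It does not move and has no rim. Origin: its centre on the top face of the strip, 8 mm above the bench, on which the jars are to stand. The marks lie in a straight row roughly along y (turned by up to 0.15 rad), 93 to 117 mm apart; the strip is 100 mm wide, 530 mm long, 8 mm thick.
- mark4: Flat printed round mark (blue ring 66 mm across, pale inside, blue centre dot) on the grey strip, at the left-hand end of the row (highest y). It does not move and has no rim. Origin: its centre on the top face of the strip, 8 mm above the bench, on which the jars are to stand. The marks lie in a straight row roughly along y (turned by up to 0.15 rad), 93 to 117 mm apart; the strip is 100 mm wide, 530 mm long, 8 mm thick.
- red_post: Fixed upright red post, 28 mm in diameter (foot 36 mm), 46 mm tall, standing on one end of the strip, about 77 mm beyond the last mark; a white post of the same size stands on the other end. Which end is red changes from start to start. Origin: centre of its underside, on the strip.
- beaker: Loose empty white plastic beaker, 66 mm in diameter at the rim, 85 mm tall, open at the top, standing in the same row as the jars at the start; to be left alone. Origin: centre of its underside.
Mind the look-alikes: they are no part of the job. What is shaped like the jar_yellow but pink or purple is not meant. What is shaped like the jar_green but pink is not meant.

How it is judged:
By the outcome, as a careful person would: the job done as asked, in the order asked, and still so for the second after the job is handed in, with the robot touching nothing.
It also fails if it takes over 102 s, if anything falls off the work surface, if the arm or the gripper's body presses on something with over 40 N, if the wrist force passes 120 N, or if a joint passes its speed limit or range.

## Working session

There is one attempt and no reset: what is moved stays moved. The work goes in short steps, Python scripts to look and compute and a tool call to move; the robot and the scene stay as the last step left them, time stands still between calls to the robot, and variables do not carry over. Pictures are saved under pics/ and viewed, about 12 in all and at most 16, crops included, and the job is handed in when it is done.

Besides the shell and the picture viewer there is one more tool, called after "Emit:" as a command line: name --argument value ..., lists and objects as JSON in quotes. move_arm: Moves the arm, as the interface text tells. Its arguments: {"type":"object","properties":{"series":{"type":"string"},"grip_force":{"type":"number"}},"required":["series"]}

```bash
mkdir -p pics; ls
python3 - <<'E'
from rig import r, vision
import cv2
for n in ["scene","side"]:
    f=vision.grab_frame(n); cv2.imwrite(f"pics/{n}0.png",cv2.cvtColor(f,cv2.COLOR_RGB2BGR)); p=vision.camera_params(n);print(n,p)
print(vision.camera_params("wrist"))
s=r.sense();print(s)
E
```

```text
pics
scene {'fx': 521.1865756945222, 'fy': 521.1865756945222, 'cx': 276.81991334712257, 'cy': 214.50154763466253, 'position': array([1120.61839279,  797.05016011,  708.85736893]), 'rotation': array([ 0.97173281, -0.00980475,  2.51765451])}
side {'fx': 494.0720178300355, 'fy': 494.0720178300355, 'cx': 286.06373280692407, 'cy': 211.71265718046686, 'position': array([416.75143232, 617.6065151 , 788.38359283]), 'rotation': array([ 6.89463447e-01,  1.63726193e-03, -2.98290137e+00])}
{'fx': 338.2833641616311, 'fy': 338.2833641616311, 'cx': 282.4287186658285, 'cy': 201.7626953952433, 'position': array([160.79584411, 607.72212498, 373.10794892]), 'rotation': array([-0.26170202,  0.00134285,  1.20666942])}
{'clock': 0.1, 'qpos': array([ 1.20459964e+00,  3.53593496e-01,  1.63406026e+00,  4.70625354e-06,
        1.15519350e+00, -2.41453930e-03]), 'qvel': array([ 0.0015083 , -0.00298231, -0.00102386,  0.00189386,  0.00149491,
       -0.00098857]), 'joint_efforts': array([ 5.66218514e-04, -6.06354618e+01, -3.42816210e+01,  1.29183968e-04,
        4.13067566e-03,  2.66393521e-06]), 'eef_pos': array([222.23654461, 583.6977383 , 230.62741473]), 'tcp_rot': array([-3.14033806e+00, -7.33252256e-06,  2.77780860e+00]), 'contact_force': array([-0.12256781,  0.08484833,  0.44387621]), 'wrist_torque': array([-0.03927404,  0.06401251,  0.01304014]), 'opening': 0.9985372005219415}
```

View pics/scene0.png

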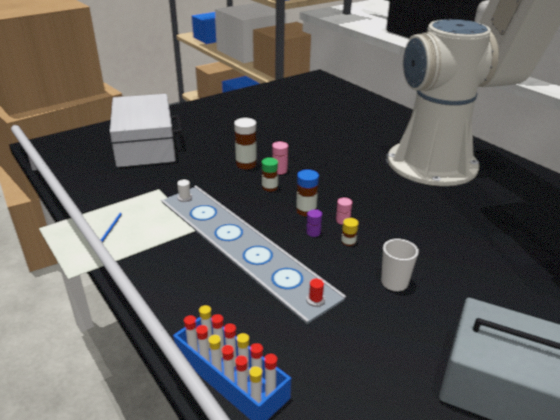

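View pics/side0.png

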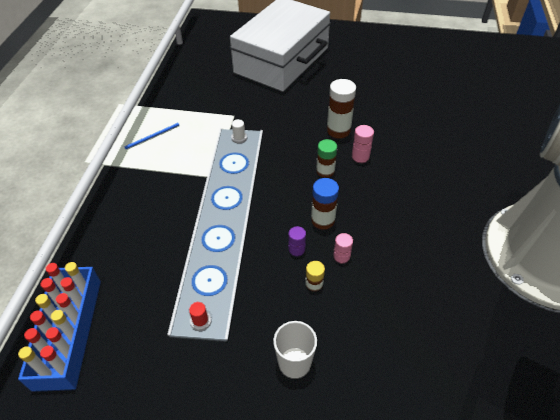

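The scene and side views agree. The red post is at the high-y end (scene 316,290; side 198,315) and the white post at the low-y end (scene 184,188). So the order is white→mark4, blue→mark3, green→mark2, yellow→mark1. Look-alikes (pink, purple) stand close to the jars.

```bash
cat > h.py <<'E'
import numpy as np, cv2
from scipy.spatial.transform import Rotation as R
from rig import r, vision
def grab(n,save=None):
    p=vision.camera_params(n); f=vision.grab_frame(n)
    if save: cv2.imwrite(save,cv2.cvtColor(f,cv2.COLOR_RGB2BGR))
    return f,p
def ray(p,u,v):
    d=np.array([(u-p["cx"])/p["fx"],-(v-p["cy"])/p["fy"],-1.])
    return R.from_euler("xyz",p["rotation"]).apply(d)
def cast(p,u,v,z):
    d=ray(p,u,v); o=np.array(p["position"]); return o+d*(z-o[2])/d[2]
def two(p1,a,p2,b):
    o1,o2=map(np.array,(p1["position"],p2["position"])); d1,d2=ray(p1,*a),ray(p2,*b)
    t=np.linalg.lstsq(np.c_[d1,-d2],o2-o1,rcond=None)[0]
    q1,q2=o1+t[0]*d1,o2+t[1]*d2; return (q1+q2)/2,np.linalg.norm(q1-q2)
HUE={"yellow":(22,33,150,90),"green":(50,80,120,50),"blue":(105,125,150,60),"purple":(130,147,100,40),"pink":(150,176,60,90),"red":(0,5,190,120)}
def blobs(f,c,amin=40):
    h=cv2.cvtColor(f,cv2.COLOR_RGB2HSV); lo,hi,s,v=HUE[c]
    m=cv2.inRange(h,(lo,s,v),(hi,255,255)); n,l,st,ce=cv2.connectedComponentsWithStats(m)
    return [(ce[i].round(1),st[i].tolist()) for i in range(1,n) if st[i][4]>=amin]
E
python3 - <<'E'
from h import *
for n in ["scene","side"]:
    f,p=grab(n); print(n)
    for c in HUE:
        for ce,st in blobs(f,c): print(c,ce,st)
E
```

```text
scene
yellow [350.3 225.4] [343, 217, 16, 17, 217]
yellow [204.8 311.3] [198, 305, 14, 14, 143]
yellow [242.8 339.8] [237, 333, 13, 15, 151]
yellow [214.3 341.6] [209, 335, 11, 14, 127]
yellow [255.3 373.9] [250, 367, 12, 15, 143]
green [268.7 164.4] [261, 157, 16, 16, 210]
blue [204.4  27. ] [193, 13, 23, 30, 574]
blue [237.6  83.6] [223, 77, 35, 15, 327]
blue [307.5 177.7] [297, 169, 23, 19, 360]
blue [110.5 227.4] [102, 214, 19, 27, 49]
blue [237.9 384.7] [173, 328, 119, 92, 2731]
purple [313.8 222.8] [306, 209, 17, 29, 398]
pink [280.7 155. ] [272, 141, 17, 33, 396]
pink [343.3 208.4] [336, 197, 17, 28, 325]
red [316.1 289.9] [311, 280, 12, 21, 223]
red [217.3 320.5] [213, 315, 10, 13, 107]
red [189.5 321.6] [184, 316, 11, 13, 109]
red [229.9 329.9] [226, 324, 10, 14, 109]
red [201.9 332. ] [197, 326, 10, 13, 102]
red [256.5 349.9] [252, 343, 11, 15, 123]
red [227.5 352. ] [223, 346, 10, 13, 104]
red [270.7 360.8] [266, 354, 11, 15, 132]
red [241.1 362.9] [236, 357, 11, 13, 112]
side
yellow [314.9 270.6] [306, 261, 19, 21, 233]
yellow [ 71.4 267.9] [65, 262, 13, 13, 128]
yellow [ 42.1 300.4] [35, 294, 15, 14, 147]
yellow [ 58.  316.8] [52, 311, 13, 13, 129]
yellow [ 25.6 353.7] [18, 346, 17, 16, 176]
green [326.9 148.5] [318, 139, 20, 20, 328]
blue [533.3  19.9] [517, 0, 32, 36, 746]
blue [151.  135.8] [125, 124, 54, 25, 125]
blue [233.  164.1] [220, 154, 28, 19, 82]
blue [325.2 189.9] [313, 178, 26, 26, 558]
blue [226.5 198.6] [212, 187, 30, 23, 113]
blue [217.7 239.1] [202, 226, 33, 26, 155]
blue [ 63.5 271.6] [59, 267, 11, 10, 51]
blue [ 66.9 343.6] [18, 266, 83, 125, 2966]
blue [209.  281.4] [192, 266, 35, 30, 210]
purple [296.5 240.5] [288, 226, 18, 31, 481]
pink [362.3 142.6] [353, 125, 21, 37, 624]
pink [342.8 247.1] [334, 233, 19, 30, 459]
red [ 35.6 316.3] [30, 310, 13, 12, 56]
red [ 30. 334.] [24, 328, 13, 12, 67]
```

Run:
```python
from h import *
F={n:grab(n) for n in ["scene","side"]}
roi={"scene":(160,185,310,300),"side":(180,140,255,305)}
wroi={"scene":(232,114,260,136),"side":(326,76,360,104)}
M={};W={}
for n,(f,p) in F.items():
    h=cv2.cvtColor(f,cv2.COLOR_RGB2HSV)
    x0,y0,x1,y1=roi[n]; m=np.zeros(h.shape[:2],np.uint8)
    m[y0:y1,x0:x1]=cv2.inRange(h,(98,90,50),(125,255,255))[y0:y1,x0:x1]
    cs=cv2.findContours(cv2.dilate(m,np.ones((3,3))),cv2.RETR_EXTERNAL,cv2.CHAIN_APPROX_NONE)[0]
    es=[cv2.fitEllipse(cv2.convexHull(c)) for c in cs if len(c)>50]
    es.sort(key=lambda e:e[0][1]); M[n]=es
    for e in es: print(n,np.round(e[0],1),np.round(e[1],1),cast(p,*e[0],8).round(1))
    x0,y0,x1,y1=wroi[n]; w=cv2.inRange(h[y0:y1,x0:x1],(0,0,150),(179,60,255)); ys,xs=np.nonzero(w)
    W[n]=(xs.mean()+x0,ys.mean()+y0); print("white",W[n],xs.min()+x0,xs.max()+x0,ys.min()+y0,ys.max()+y0)
pa,pb=F["scene"][1],F["side"][1]
for a,b in zip(M["scene"],M["side"]): print("mark2v",[np.round(q,1) for q in two(pa,a[0],pb,b[0])])
O={"yellow":((350.3,225.4),(314.9,270.6),46),"green":((268.7,164.4),(326.9,148.5),69),"blue":((307.5,177.7),(325.2,189.9),94),"white":(W["scene"],W["side"],120),
"purple":((313.8,222.8),(296.5,240.5),30),"pinkA":((280.7,155),(362.3,142.6),42),"pinkB":((343.3,208.4),(342.8,247.1),30),"beaker":((398,253),(296,337),80)}
for k,(a,b,z) in O.items():
    q,d=two(pa,a,pb,b); print(k,q.round(1),round(d,1),cast(pa,*a,z)[:2].round(1),cast(pb,*b,z)[:2].round(1))
print("red",cast(pa,316,290,30).round(0),"whitepost",cast(pa,184,188,30).round(0))
```

```text
scene [203.  212.3] [17.5 30.2] [ 654.7 -140.9    8. ]
scene [228.3 232.1] [19.6 31.5] [646.9 -37.6   8. ]
scene [257.3 254.9] [21.7 32.9] [639.1  68.4   8. ]
scene [286.9 278. ] [23.9 34.6] [631.7 164.7   8. ]
white (np.float64(244.7688679245283), np.float64(123.81132075471697)) 235 255 118 132
side [233.5 162.6] [23.4 32. ] [ 657.8 -139.2    8. ]
side [226.3 197.4] [26.2 33.8] [649.7 -36.3   8. ]
side [217.8 237.9] [29.5 36.1] [641.4  69.3   8. ]
side [209. 280.] [33.  38.5] [633.9 165.5   8. ]
white (np.float64(342.7057057057057), np.float64(86.50150150150151)) 330 355 79 94
mark2v [array([ 656.9, -136.3,   11.2]), np.float64(0.3)]
mark2v [array([648.9, -34. ,  10.9]), np.float64(0.2)]
mark2v [array([640.7,  70.9,  10.3]), np.float64(0.0)]
mark2v [array([633.3, 166.8,  10.3]), np.float64(0.0)]
yellow [442.6 140.9  48. ] 1.0 [440.7 139.6] [442.8 139. ]
green [ 454.1 -152.6   69.4] 1.4 [ 453.3 -154.4] [ 453.9 -152. ]
blue [443.7 -10.5  95.7] 0.3 [441.7 -13. ] [443.7 -11.8]
white [ 437.2 -289.6  126.7] 2.7 [ 430.3 -299.4] [ 437.8 -301. ]
purple [485.7  68.7  30.8] 1.4 [485.2  68.8] [486.   67.2]
pinkA [ 380.7 -201.2   52.8] 1.8 [ 368.  -219.2] [ 379.9 -211.9]
pinkB [398.4  71.9  36.5] 2.7 [391.   62.9] [397.9  68.8]
beaker [455.  285.9  73.8] 6.9 [462.2 295. ] [455.7 285.1]
red [622. 244.  30.] whitepost [ 655. -233.   30.]
```

Marks come out at about (656,-138), (648,-36), (640,70) and (633,166), with spacings of 103, 106 and 97 mm, as expected. Next I square the tool to the world: tool x = +y, tool y = +x, tool z = down.

Emit:
move_arm --series "-1 0 0 0 0 0 9.9; -1 0 0 0 0 0 9.9; -1 0 0 0 0 0 9.9; -1 0 0 0 0 0 9.9; -1 0 0 0 0 0 9.9; -1 0 0 0 0 0 9.9; -1 0 0 0 0 0 9.9; -1 0 0 0 0 0 0" --grip_force 50

```text
clock: 1.3
eef_pos: [222.2, 583.5, 230.4]
tcp_rot: [-3.141, 0.002, 1.531]
contact_force: [0.2, -0.7, -0.9]
opening: 1.0
```

Emit:
move_arm --series "-1 0 0 0 0 0 -2.3; -1 -0.9 0.45 0 0 0 0; -1 -0.9 0.45 0 0 0 0; -1 -0.9 0.45 0 0 0 0; -1 -0.9 0.45 0 0 0 0; -1 -0.9 0.45 0 0 0 0; -1 -0.9 0.45 0 0 0 0; -1 -0.9 0.45 0 0 0 0; -1 -0.9 0.45 0 0 0 0; -1 -0.9 0.45 0 0 0 0; -1 -0.9 0.45 0 0 0 0; -1 -0.9 0.45 0 0 0 0; -1 -0.9 0.45 0 0 0 0; -1 0 0 0 0 0 0"

```text
clock: 3.05
eef_pos: [459.8, 146.8, 231.8]
tcp_rot: [3.138, -0.001, 1.642]
contact_force: [0.1, 0.6, 0.3]
opening: 0.999
```

Emit:
move_arm --series "-1 0 -0.3 0 0 0 4; -1 -0.15 -0.15 0 0 0 0; -1 0 0 0 0 0 0"

```text
clock: 3.42
eef_pos: [440.8, 140.4, 231.7]
tcp_rot: [3.138, -0.002, 1.58]
contact_force: [-0.0, 0.7, -0.9]
opening: 0.999
```

```bash
cat > w.py <<'E'
from h import *; import sys
c,z,save=sys.argv[1],float(sys.argv[2]),sys.argv[3] if len(sys.argv)>3 else None
s=r.sense(); f,p=grab("wrist",save); print(s["clock"],s["eef_pos"].round(1),s["tcp_rot"].round(3))
for ce,st in blobs(f,c,200):
    print(c,ce,st,cast(p,*ce,z).round(1))
E
python3 w.py yellow 44 pics/w1.png
```

```text
3.425 [440.8 140.4 231.7] [ 3.138e+00 -2.000e-03  1.580e+00]
yellow [284.2 182. ] [268, 164, 33, 36, 916] [442.7 138.6  44. ]
```

View pics/w1.png

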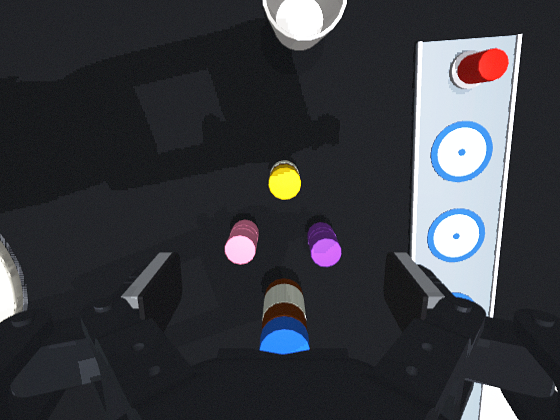

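Wrist view: the yellow cap at (284,182) gives (442.7,138.6), which agrees with the other two views. It stands clear of the pink jar (241,245) and the purple jar (324,250).

Emit:
move_arm --series "-1 0 0.02 0.8 0 0 0; -1 0 0.02 0.8 0 0 0; -1 0 0 0.8 0 0 0; -1 0 0 0.8 0 0 0; -1 0 0 0 0 0 0"

```text
clock: 4.1
eef_pos: [446.2, 143.6, 101.9]
tcp_rot: [3.133, -0.004, 1.589]
contact_force: [-0.8, 0.5, -1.0]
opening: 1.0
```

Emit:
move_arm --series "-1 -0.1 -0.1 0.5 0.5 0 1; -1 0 0 0.5 0 0 0; -1 0 0 0.5 0 0 0; -1 0 0 0.5 0 0 0; -1 0 0 0 0 0 0"

```text
clock: 4.72
eef_pos: [448.7, 142.7, 26.3]
tcp_rot: [3.132, -0.007, 1.577]
contact_force: [0.4, -0.8, 0.4]
opening: 1.001
```

Emit:
move_arm --series "-1 -0.08 -0.15 0.15 0.5 -0.4 0; -1 0 0 0 0 0 0; 1 0 0 0 0 0 0; 1 0 0 0 0 0 0; 1 0 0 0 0 0 0; 1 0 0 0 0 0 0; 1 0 0 0 0 0 0; 1 0 0 0 0 0 0"

```text
clock: 5.72
eef_pos: [444.8, 140.2, 23.5]
tcp_rot: [3.137, -0.001, 1.578]
contact_force: [-0.2, -0.4, 2.3]
opening: 0.354
```

Emit:
move_arm --series "1 0 0 0.4 0 0 0; 1 0 0 -0.5 0 0 0; 1 0 0 -0.8 0 0 0; 1 0 0 -0.8 0 0 0; 1 0 0 -0.8 0 0 0; 1 0 0 0 0 0 0"

```text
clock: 6.48
eef_pos: [443.0, 140.1, 127.7]
tcp_rot: [3.141, -0.0, 1.577]
contact_force: [0.1, 0.0, -0.7]
opening: 0.359
```

I wrote the first lift row with the wrong sign, so it pressed down by up to 16 mm. I need to see whether the jar slipped in the grip.

Run:
```python
from h import *
A,pa=grab("scene"); B,pb=grab("side")
for f,n in((A,"scene"),(B,"side")): print(n,[b for b in blobs(f,"yellow") if b[0][0]>260])
print(r.sense()["contact_force"])
a=A[60:260,240:440]; b=B[100:300,200:400]
cv2.imwrite("pics/g1.png",cv2.cvtColor(cv2.resize(np.hstack([a,b]),(800,400)),cv2.COLOR_RGB2BGR))
```

```text
scene [(array([358.3, 179.1]), [354, 172, 10, 15, 125])]
side [(array([318.5, 231. ]), [310, 221, 19, 21, 335])]
[-0.59049309  0.01479942 -0.59382261]
```

View pics/g1.png

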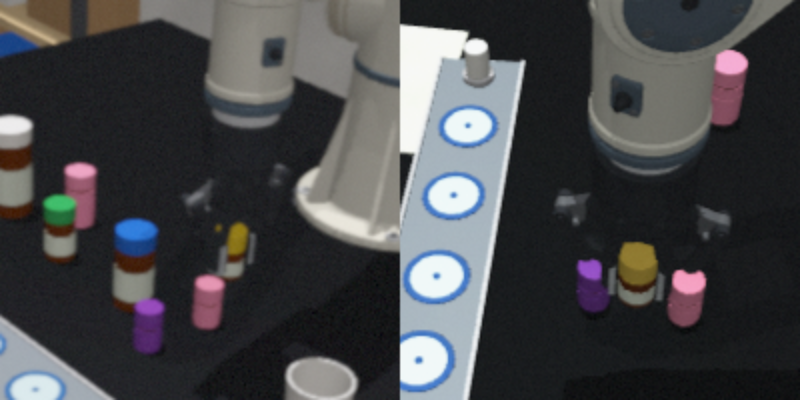

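The jar is held upright between the pads. I'll get its height from the side-view cap ray at the known position.

Run:
```python
from h import *
pa,pb=vision.camera_params("scene"),vision.camera_params("side")
for z in (132,140,148,156): print(z,cast(pb,318.5,231,z).round(1))
print(two(pa,(359,179),pb,(318.5,231)))
```

```text
132 [443.3 116.1 132. ]
140 [443.  122.2 140. ]
148 [442.7 128.3 148. ]
156 [442.3 134.5 156. ]
(array([441.13784028, 147.8538714 , 169.90711143]), np.float64(4.555232249549508))
```

Cap centre is at z≈160, where an unslipped jar would be at 148, so the jar rode up about 11 mm in the grip and its base is about 12 mm below the TCP. It's still usable. Carrying it to mark1.

Emit:
move_arm --series "1 -0.8 0.6 0 0 0 0; 1 -0.8 0.6 0 0 0 0; 1 -0.8 0.6 0 0 0 0; 1 -0.8 0.6 0 0 0 0; 1 -0.8 0.6 0 0 0 0; 1 -0.8 0.6 0 0 0 0; 1 -0.8 0.6 0 0 0 0; 1 -0.8 0.6 0 0 0 0; 1 0 0 0 0 0 0"

```text
clock: 7.7
eef_pos: [632.3, -123.0, 106.2]
tcp_rot: [-3.115, -0.0, 1.579]
contact_force: [0.4, 0.0, -0.5]
opening: 0.359
```

Emit:
move_arm --series "1 -0.35 0.6 0 -1.5 0 0.5; 1 0 0 0 0 0 0; 1 0 0 0.7 0 0 0; 1 0 0 0.7 0 0 0; 1 0 0 0 0 0 0"

```text
clock: 8.32
eef_pos: [648.8, -132.4, 41.1]
tcp_rot: [-3.128, -0.004, 1.571]
contact_force: [-1.0, -0.5, -0.7]
opening: 0.357
```

Run:
```python
from h import *
B,pb=grab("side"); s=r.sense(); t=s["eef_pos"]; print(t,s["tcp_rot"],s["contact_force"])
for ce,st in blobs(B,"yellow"):
    if ce[0]>150: print(ce,st,[ (z,cast(pb,*ce,z).round(1)[:2]) for z in (65,72,80)])
```

```text
[ 649.76488476 -132.60103715   42.49196679] [-3.12985733 -0.00395066  1.57103862] [-0.29700394  0.71109864 -0.32026577]
[233.6 142. ] [227, 134, 14, 16, 171] [(65, array([ 654.1, -145.1])), (72, array([ 651.8, -137.7])), (80, array([ 649.2, -129.2]))]
```

Emit:
move_arm --series "1 -0.12 0.16 0 -0.7 0.2 0; 1 0 0 0.2 0 0 0; 1 0 0 0.15 0 0 0; 1 0 0 0 0 0 0"

```text
clock: 8.88
eef_pos: [657.9, -137.4, 30.5]
tcp_rot: [3.137, -0.007, 1.571]
contact_force: [0.0, -0.7, -0.6]
opening: 0.358
```

Emit:
move_arm --series "1 0 -0.04 0.1 0.2 -0.3 0; 1 0 0 0.05 0 0 0; 1 0 0 0.05 0 0 0; 1 0 0 0 0 0 0"

```text
clock: 9.38
eef_pos: [656.3, -137.4, 22.1]
tcp_rot: [3.14, -0.001, 1.571]
contact_force: [-0.0, -0.1, -0.5]
opening: 0.356
```

Emit:
move_arm --series "1 0 0 0.03 0 0 0; 1 0 0 0.03 0 0 0; 1 0 0 0.03 0 0 0; 1 0 0 0 0 0 0"

```text
clock: 9.88
eef_pos: [656.5, -137.4, 18.4]
tcp_rot: [3.14, -0.001, 1.571]
contact_force: [0.3, 0.8, -0.3]
opening: 0.362
```

Emit:
move_arm --series "1 0 0 0.03 0 0 0; 1 0 0 0.03 0 0 0; 1 0 0 0 0 0 0"

```text
clock: 10.25
eef_pos: [656.6, -137.6, 16.4]
tcp_rot: [3.14, -0.001, 1.571]
contact_force: [-0.5, -1.2, 0.2]
opening: 0.359
```

Run:
```python
from h import *
A,pa=grab("scene"); B,pb=grab("side"); print(r.sense()["contact_force"],r.sense()["eef_pos"])
a=A[170:240,150:250]; b=B[110:180,190:290]
cv2.imwrite("pics/g2.png",cv2.cvtColor(cv2.resize(np.hstack([a,b]),(800,280),interpolation=cv2.INTER_CUBIC),cv2.COLOR_RGB2BGR))
```

```text
[-1.2997095   0.41875174  1.38376961] [ 656.63942004 -137.59981377   16.37724318]
```

View pics/g2.png

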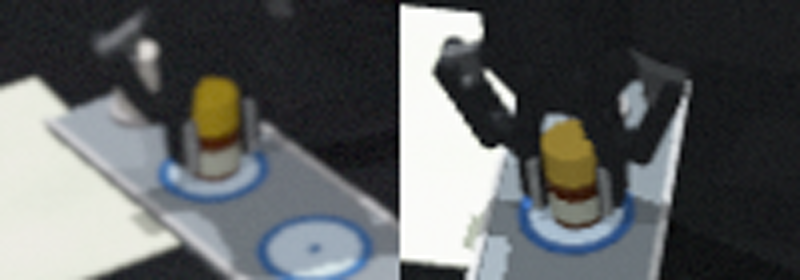

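Both views show the jar centred in the mark1 ring with its base about at the strip, and a slight contact force beginning. I'll creep down once more and release.

Emit:
move_arm --series "1 0 0 0.04 0 0 0; 1 0 0 0.04 0 0 0; 1 0 0 0 0 0 0"

```text
clock: 10.72
eef_pos: [656.9, -137.8, 16.6]
tcp_rot: [3.139, -0.001, 1.572]
contact_force: [-0.6, 0.3, -0.9]
opening: 0.357
```

Emit:
move_arm --series "1 0 0 0.08 0 0 0; 1 0 0 0 0 0 0"

```text
clock: 10.98
eef_pos: [657.7, -138.2, 16.7]
tcp_rot: [3.138, -0.0, 1.572]
contact_force: [-0.0, -0.7, -1.9]
opening: 0.358
```

It no longer descends, so the jar is standing. Releasing.

Emit:
move_arm --series "0 0 0 0 0 0 0; -0.2 0 0 0 0 0 0; -0.5 0 0 0 0 0 0; -1 0 0 0 0 0 0; -1 0 0 0 0 0 0; -1 0 0 -0.5 0 0 0; -1 0 0 -0.8 0 0 0; -1 0 0 -0.9 0 0 0; -1 0 0 -0.9 0 0 0; -1 0 0 -0.9 0 0 0; -1 0 0 0 0 0 0"

```text
clock: 12.35
eef_pos: [658.0, -138.3, 187.7]
tcp_rot: [3.134, 0.001, 1.572]
contact_force: [0.2, -0.4, -0.2]
opening: 0.999
```

Emit:
move_arm --series "-1 -0.1 -0.8 0 0 0 0; -1 -0.1 -0.8 0 0 0 0; -1 -0.1 -0.8 0 0 0 0; -1 0 -0.8 0 0 0 0; -1 0 -0.8 0 0 0 0; -1 0 -0.8 0 0 0 0; -1 0 0 0 0 0 0"

```text
clock: 13.22
eef_pos: [457.9, -149.9, 187.1]
tcp_rot: [3.134, 0.0, 1.572]
contact_force: [0.8, -0.0, 0.1]
opening: 0.999
```

```bash
python3 w.py green 67
python3 - <<'E'
from h import *
B,pb=grab("side");A,pa=grab("scene")
for f,p in((A,pa),(B,pb)):
  for ce,st in blobs(f,"yellow"):
    if 100<ce[1]<230 and ce[0]>150: print(ce,st,cast(p,*ce,52).round(1))
E
```

```text
13.225 [ 457.9 -149.9  187.1] [3.134 0.    1.572]
green [276.9 199.1] [252, 172, 51, 55, 2186] [ 453.8 -152.1   67. ]
[201.8 196. ] [196, 189, 13, 15, 159] [ 652.9 -143.7   52. ]
[232.1 148. ] [226, 141, 13, 15, 177] [ 657.3 -139.7   52. ]
```

Yellow stands on mark1 to within about 2 mm. Green is at (454,-152). Descending on green.

Emit:
move_arm --series "-1 -0.06 -0.15 0 0.4 0 0; -1 0 0 0.6 0 0 0; -1 0 -0.03 0.6 0 0 0; -1 0 -0.03 0.6 0 0 0; -1 0 -0.03 0.6 0 0 0; -1 0 0 0 0 0 0"

```text
clock: 14.12
eef_pos: [455.1, -154.0, 89.1]
tcp_rot: [3.138, 0.002, 1.575]
contact_force: [-1.2, 0.2, 0.1]
opening: 0.999
```

Emit:
move_arm --series "-1 0.04 -0.03 0.45 0 0 0; -1 0 -0.03 0.45 0 0 0; -1 0 -0.03 0.4 0 0 0; -1 0 0 0 0 0 0"

```text
clock: 14.62
eef_pos: [455.1, -153.6, 38.4]
tcp_rot: [3.134, 0.004, 1.575]
contact_force: [-0.4, 0.2, 0.2]
opening: 1.002
```

Emit:
move_arm --series "-1 0.05 -0.03 0 0.4 0.2 0; 1 0 0 0 0 0 0; 1 0 0 0 0 0 0; 1 0 0 0 0 0 0; 1 0 0 0 0 0 0; 1 0 0 0 0 0 0"

```text
clock: 15.38
eef_pos: [455.3, -152.0, 40.5]
tcp_rot: [3.139, 0.001, 1.575]
contact_force: [0.3, 0.0, -0.9]
opening: 0.456
```

Emit:
move_arm --series "1 0 0 -0.4 0 0 0; 1 0 0 -0.7 0 0 0; 1 0 0 -0.7 0 0 0; 1 0.4 0.6 0 0 0 0; 1 0.4 0.7 0 0 0 0; 1 0.4 0.7 0 0 0 0; 1 0.4 0.7 0 0 0 0; 1 0.4 0.7 0 0 0 0; 1 0.4 0.7 0 0 0 0; 1 0.4 0.7 0 0 0 0; 1 0 0 0 0 0 0"

```text
clock: 16.75
eef_pos: [653.2, -35.7, 127.0]
tcp_rot: [3.133, 0.002, 1.574]
contact_force: [0.2, -0.3, 0.0]
opening: 0.456
```

Emit:
move_arm --series "1 0 -0.1 0 0.4 0 0; 1 0 -0.03 0.6 0 0 0; 1 0 -0.03 0.6 0 0 0; 1 0 -0.03 0.4 0 0 0; 1 0 0 0 0 0 0"

```text
clock: 17.38
eef_pos: [641.3, -38.0, 63.9]
tcp_rot: [-3.141, 0.002, 1.572]
contact_force: [-0.5, 0.4, -1.1]
opening: 0.453
```

Emit:
move_arm --series "1 0.05 0.17 0.1 0 0 0; 1 0 0 0.1 0 0 0; 1 0 0 0 0 0 0"

```text
clock: 17.75
eef_pos: [649.8, -36.2, 57.4]
tcp_rot: [3.14, 0.002, 1.572]
contact_force: [-0.5, -0.4, -0.5]
opening: 0.455
```

Emit:
move_arm --series "1 0 -0.03 0.1 0 0 0; 1 0 0 0.08 0 0 0; 1 0 0 0 0 0 0"

```text
clock: 18.12
eef_pos: [648.7, -36.1, 50.1]
tcp_rot: [3.139, 0.002, 1.572]
contact_force: [0.5, -0.3, -1.0]
opening: 0.458
```

Emit:
move_arm --series "1 0 0 0.06 0 0 0; 1 0 0 0 0 0 0"

```text
clock: 18.38
eef_pos: [649.1, -36.2, 48.4]
tcp_rot: [3.138, 0.002, 1.572]
contact_force: [-0.4, 0.3, 0.0]
opening: 0.458
```

Emit:
move_arm --series "1 0 0 0.04 0 0 0; 0 0 0 0 0 0 0; -0.2 0 0 0 0 0 0; -0.5 0 0 0 0 0 0; -1 0 0 0 0 0 0; -1 0 0 0 0 0 0; -1 0 0 -0.5 0 0 0; -1 0 0 -0.9 0 0 0; -1 0 0 -0.9 0 0 0; -1 0 0 -0.9 0 0 0; -1 0 0 0 0 0 0; -1 0.1 -0.8 0 0 0 0; -1 0.1 -0.8 0 0 0 0; -1 0.1 -0.8 0 0 0 0; -1 0.1 -0.8 0 0 0 0; -1 0.1 -0.8 0 0 0 0; -1 0 -0.8 0 0 0 0; -1 0 0 0 0 0 0"

```text
clock: 20.62
eef_pos: [449.7, -15.6, 184.8]
tcp_rot: [3.135, 0.003, 1.572]
contact_force: [0.2, -1.0, -0.7]
opening: 0.996
```

```bash
python3 w.py blue 93
python3 - <<'E'
from h import *
B,pb=grab("side");A,pa=grab("scene","pics/s2.png")
for f,p in((A,pa),(B,pb)):
  for c,z in(("yellow",52),("green",75)):
   for ce,st in blobs(f,c):
    if 100<ce[1]<260 and ce[0]>150: print(c,ce,st,cast(p,*ce,z).round(1))
E
```

```text
20.625 [449.7 -15.6 184.8] [3.135e+00 3.000e-03 1.572e+00]
blue [499.    3.9] [475, 0, 50, 10, 321] [584.3 114.6  93. ]
blue [525.3  86.1] [513, 56, 20, 57, 250] [609.8  66.3  93. ]
blue [273.5 195.6] [240, 166, 69, 71, 3013] [443.5  -8.1  93. ]
blue [477.9 176.5] [455, 169, 44, 24, 213] [587.7   5.7  93. ]
blue [469.5 225. ] [455, 210, 36, 23, 229] [587.1 -30.4  93. ]
yellow [201.8 196. ] [196, 189, 13, 16, 159] [ 652.9 -143.7   52. ]
green [228.  206.5] [219, 198, 19, 19, 291] [643.1 -39.8  75. ]
yellow [232.1 148. ] [226, 140, 13, 16, 178] [ 657.3 -139.7   52. ]
green [224.1 175.3] [214, 166, 20, 20, 333] [647.7 -36.5  75. ]
```

Green is on mark2 within about 1 mm in side view. Blue from the outline centre is about (444,-10.5), consistent with the two-view fix. Descending on blue.

Emit:
move_arm --series "-1 0.13 -0.17 0 0.4 0 0; -1 0 0 0.5 0 0 0; -1 0 -0.03 0.6 0 0 0; -1 0 -0.03 0.6 0 0 0; -1 0 0 0 0 0 0"

```text
clock: 21.4
eef_pos: [446.5, -9.5, 115.9]
tcp_rot: [3.139, 0.002, 1.572]
contact_force: [0.5, -0.1, 0.9]
opening: 1.005
```

Emit:
move_arm --series "-1 -0.03 -0.09 0.4 0 0 0; -1 0 -0.03 0.5 0 0 0; -1 0 -0.03 0.5 0 0 0; -1 0 0 0 0 0 0"

```text
clock: 21.9
eef_pos: [444.4, -10.3, 61.9]
tcp_rot: [3.135, 0.002, 1.572]
contact_force: [-0.6, 0.7, -0.1]
opening: 0.997
```

Emit:
move_arm --series "-1 0 -0.02 0.1 0.3 0 0; 1 0 0 0 0 0 0; 1 0 0 0 0 0 0; 1 0 0 0 0 0 0; 1 0 0 0 0 0 0; 1 0 0 0 0 0 0" --grip_force 70

```text
clock: 22.65
eef_pos: [445.9, -10.3, 60.7]
tcp_rot: [3.136, 0.002, 1.572]
contact_force: [0.2, 0.4, -2.1]
opening: 0.548
```

Emit:
move_arm --series "1 0 0 -0.4 0 0 0; 1 0 0 -0.6 0 0 0; 1 0 0 -0.6 0 0 0; 1 0.2 0.6 0 0 0 0; 1 0.3 0.7 0 0 0 0; 1 0.3 0.7 0 0 0 0; 1 0.3 0.7 0 0 0 0; 1 0.3 0.7 0 0 0 0; 1 0.3 0.7 0 0 0 0; 1 0.3 0.7 0 0 0 0; 1 0 0 0 0 0 0"

```text
clock: 24.02
eef_pos: [640.9, 72.5, 124.8]
tcp_rot: [3.141, 0.003, 1.571]
contact_force: [-0.6, 0.6, -2.1]
opening: 0.545
```

Emit:
move_arm --series "1 -0.05 0.03 0.3 0 0 0; 1 0 0.03 0.4 0 0 0; 1 0 0.03 0.4 0 0 0; 1 0 0 0 0 0 0"

```text
clock: 24.52
eef_pos: [640.9, 69.0, 75.8]
tcp_rot: [-3.137, 0.003, 1.571]
contact_force: [-0.6, 0.5, -1.5]
opening: 0.547
```

Emit:
move_arm --series "1 0.02 0 0.08 -0.3 0 0; 1 0 0 0.08 0 0 0; 1 0 0 0 0 0 0"

```text
clock: 24.9
eef_pos: [641.1, 69.8, 69.5]
tcp_rot: [3.14, 0.003, 1.571]
contact_force: [0.1, -0.8, -1.5]
opening: 0.543
```

Emit:
move_arm --series "1 0 0 0.06 0 0 0; 1 0 0 0 0 0 0; 0 0 0 0 0 0 0; -0.2 0 0 0 0 0 0; -0.5 0 0 0 0 0 0; -1 0 0 0 0 0 0; -1 0 0 0 0 0 0; -1 0 0 -0.5 0 0 0; -1 0 0 -0.8 0 0 0; -1 0 0 -0.9 0 0 0; -1 0 0 -0.9 0 0 0; -1 0 0 0 0 0 0"

```text
clock: 26.4
eef_pos: [642.7, 70.5, 202.8]
tcp_rot: [3.133, 0.003, 1.571]
contact_force: [0.1, -0.4, -0.6]
opening: 0.997
```

Emit:
move_arm --series "-1 -0.8 -0.5 -0.1 0.3 0 0; -1 -0.9 -0.5 -0.1 0 0 0; -1 -0.9 -0.5 0 0 0 0; -1 -0.9 -0.5 0 0 0 0; -1 -0.9 -0.5 0 0 0 0; -1 -0.9 -0.5 0 0 0 0; -1 -0.9 -0.5 0 0 0 0; -1 -0.9 -0.5 0 0 0 0; -1 -0.9 -0.5 0 0 0 0; -1 0 0 0 0 0 0"

```text
clock: 27.65
eef_pos: [455.1, -257.8, 213.0]
tcp_rot: [3.138, 0.002, 1.573]
contact_force: [1.0, 0.3, 0.5]
opening: 1.001
```

```bash
python3 w.py green 75 pics/w4.png
python3 - <<'E'
from h import *
B,pb=grab("side");A,pa=grab("scene","pics/s3.png")
for f,p in((A,pa),(B,pb)):
   for ce,st in blobs(f,"blue",150):
    if 150<ce[1]<260 and ce[0]>150: print(ce,st,cast(p,*ce,100).round(1))
E
```

```text
27.65 [ 455.1 -257.8  213. ] [3.138e+00 2.000e-03 1.573e+00]
[256.8 218.3] [244, 208, 26, 22, 463] [636.4  64.5 100. ]
[215.  206.6] [199, 189, 43, 32, 631] [637.3  65.8 100. ]
```

View pics/w4.png

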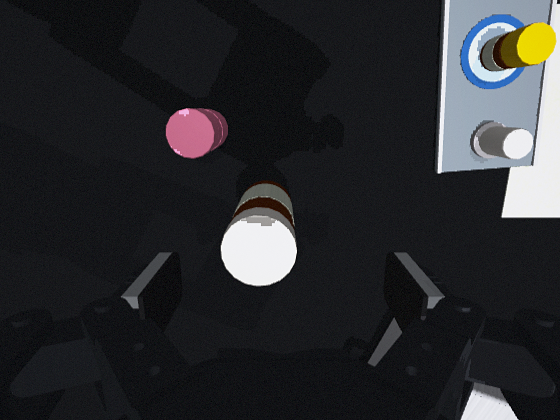

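The white cap's top face is a circle centred near (259,247) and about 76 px wide. The pink jar is at (195,133), clear of the jaws. Yellow stands inside its mark ring.

Run:
```python
from h import *
f=cv2.imread("pics/w4.png"); p=vision.camera_params("wrist")
m=cv2.inRange(f,(200,200,200),(255,255,255)); m[:, :200]=0; m[:,320:]=0
c=max(cv2.findContours(m,0,1)[0],key=cv2.contourArea); (u,v),rad=cv2.minEnclosingCircle(c)
print(u,v,rad,cast(p,u,v,128).round(1),cast(p,u+rad,v,128).round(1))
```

```text
258.3900451660156 249.67800903320312 37.681663513183594 [ 439.2 -286.7  128. ] [ 466.5 -286.7  128. ]
```

Emit:
move_arm --series "-1 -0.35 -0.2 0 0 0 0; -1 -0.35 -0.2 0 0 0 0; -1 0 0 0 0 0 0"

```text
clock: 28.18
eef_pos: [440.7, -283.9, 212.9]
tcp_rot: [3.137, 0.002, 1.579]
contact_force: [-0.0, 0.2, -0.8]
opening: 0.999
```

Run:
```python
from h import *
print(r.sense()["eef_pos"]); f,p=grab("wrist")
m=cv2.inRange(f,(190,190,190),(255,255,255)); m[:, :180]=0; m[:,340:]=0
for c in cv2.findContours(m,0,1)[0]:
    if cv2.contourArea(c)>1500:
        (u,v),rad=cv2.minEnclosingCircle(c); e=cv2.fitEllipse(c)
        print(u,v,rad,e,cast(p,u,v,128).round(1),cast(p,*e[0],128).round(1),cast(p,u+rad,v,128).round(1))
```

```text
[ 440.68868832 -283.93639147  212.86743509]
278.08087158203125 215.88970947265625 38.935062408447266 ((277.9920959472656, 215.96054077148438), (73.75215148925781, 76.90420532226562), 91.0602798461914) [ 437.6 -289.4  128. ] [ 437.5 -289.4  128. ] [ 465.  -289.2  128. ]
```

Emit:
move_arm --series "-1 -0.12 -0.1 0.2 0.2 0 0.4; -1 0 -0.03 0.6 0 0 0; -1 0 -0.03 0.6 0 0 0; -1 0 0 0.5 0 0 0; -1 0 0 0 0 0 0" --grip_force 90

```text
clock: 28.85
eef_pos: [433.8, -288.5, 133.2]
tcp_rot: [-3.141, 0.001, 1.571]
contact_force: [0.8, 0.4, 0.7]
opening: 0.997
```

Emit:
move_arm --series "-1 0 0.08 0.4 0 0 0; -1 0 0 0.5 0 0 0; -1 0 0 0.4 0 0 0; -1 0 0 0 0 0 0"

```text
clock: 29.35
eef_pos: [438.6, -289.3, 79.6]
tcp_rot: [3.14, 0.002, 1.571]
contact_force: [0.4, 0.3, 0.2]
opening: 0.999
```

Emit:
move_arm --series "1 0 0 0 0 0 0; 1 0 0 0 0 0 0; 1 0 0 0 0 0 0; 1 0 0 0 0 0 0; 1 0 0 0 0 0 0"

```text
clock: 29.98
eef_pos: [439.5, -289.9, 81.5]
tcp_rot: [3.138, 0.004, 1.571]
contact_force: [0.2, 0.3, -2.4]
opening: 0.634
```

Emit:
move_arm --series "1 0 0 -0.3 0 0 0; 1 0 0 -0.6 0 0 0; 1 0 0 -0.8 0 0 0; 1 0 0 -0.8 0 0 0; 1 0 0 -0.8 0 0 0; 1 0 0 -0.4 0 0 0; 1 0 0 0 0 0 0"

```text
clock: 30.85
eef_pos: [438.7, -289.1, 238.5]
tcp_rot: [3.136, 0.005, 1.571]
contact_force: [0.5, -0.1, -2.8]
opening: 0.64
```

Emit:
move_arm --series "1 0.5 0.1 0 0 0 0; 1 0.8 0.3 0 0 0 0; 1 0.8 0.3 0 0 0 0; 1 0.8 0.3 0 0 0 0; 1 0.8 0.3 0 0 0 0; 1 0.8 0.3 0 0 0 0; 1 0.8 0.3 0 0 0 0; 1 0.8 0.3 0 0 0 0; 1 0.8 0.3 0 0 0 0; 1 0.8 0.3 0 0 0 0; 1 0.8 0.3 0 0 0 0; 1 0.8 0.3 0 0 0 0; 1 0.8 0.3 0 0 0 0; 1 0 0 0 0 0 0"

```text
clock: 32.6
eef_pos: [578.6, 142.5, 223.3]
tcp_rot: [-3.123, -0.0, 1.572]
contact_force: [0.8, -0.5, -2.4]
opening: 0.637
```

Emit:
move_arm --series "1 0.3 0.6 0 -0.5 0 0; 1 0.3 0.6 0 -0.5 0 0; 1 0 0.1 0 0 0 0; 1 0 0 0.5 0 0 0; 1 0 0 0.6 0 0 0; 1 0 0 0.6 0 0 0; 1 0 0 0 0 0 0"

```text
clock: 33.48
eef_pos: [620.9, 164.8, 144.4]
tcp_rot: [-3.126, 0.004, 1.572]
contact_force: [-0.5, -0.2, -1.8]
opening: 0.636
```

Emit:
move_arm --series "1 0.02 0.32 0.3 -0.8 0.2 0; 1 0 0 0.4 0 0 0; 1 0 0 0.3 0 0 0; 1 0 0 0 0 0 0"

```text
clock: 33.98
eef_pos: [634.3, 165.1, 102.2]
tcp_rot: [3.141, 0.0, 1.572]
contact_force: [-0.5, -0.2, -2.6]
opening: 0.637
```

Emit:
move_arm --series "1 0 -0.03 0.12 0 0 0; 1 0 0 0.1 0 0 0; 1 0 0 0 0 0 0"

```text
clock: 34.35
eef_pos: [633.5, 165.4, 93.6]
tcp_rot: [3.14, -0.0, 1.572]
contact_force: [0.3, -0.5, -2.5]
opening: 0.633
```

Emit:
move_arm --series "1 0 0 0.09 0 0 0; 1 0 0 0 0 0 0; 1 0 0 0.04 0 0 0; 1 0 0 0 0 0 0"

```text
clock: 34.85
eef_pos: [634.0, 165.6, 88.9]
tcp_rot: [3.139, -0.001, 1.572]
contact_force: [0.0, 0.1, -2.1]
opening: 0.636
```

Emit:
move_arm --series "1 0 0 0.05 0 0 0; 1 0 0 0 0 0 0"

```text
clock: 35.1
eef_pos: [634.4, 166.1, 89.1]
tcp_rot: [3.138, -0.002, 1.572]
contact_force: [0.7, -0.0, -2.2]
opening: 0.63
```

Stopped descending, so it is standing. Releasing, rising, and backing off toward the base.

Emit:
move_arm --series "0.2 0 0 0 0 0 0; -0.2 0 0 0 0 0 0; -0.5 0 0 0 0 0 0; -1 0 0 0 0 0 0; -1 0 0 0 0 0 0; -1 0 0 -0.5 0 0 0; -1 0 0 -0.8 0 0 0; -1 0 0 -0.8 0 0 0; -1 0 0 -0.8 0 0 0; -1 0 0 -0.8 0 0 0; -1 0 0 0 0 0 0; -1 -0.3 -0.8 0 0 0 0; -1 -0.3 -0.8 0 0 0 0; -1 -0.3 -0.8 0 0 0 0; -1 -0.3 -0.8 0 0 0 0; -1 -0.3 -0.8 0 0 0 0; -1 0 0 0 0 0 0"

```text
clock: 37.22
eef_pos: [468.5, 103.8, 247.9]
tcp_rot: [3.132, -0.003, 1.572]
contact_force: [0.7, 0.3, -1.0]
opening: 0.999
```

Run:
```python
from h import *
A,pa=grab("scene"); B,pb=grab("side"); print(r.sense()["eef_pos"],r.sense()["clock"])
a=A[120:320,150:430]; b=B[100:370,160:360]
b=cv2.resize(b,(int(200*400/270),400)); a=cv2.resize(a,(500,357)); a=cv2.copyMakeBorder(a,0,43,0,0,0)
cv2.imwrite("pics/f.png",cv2.cvtColor(np.hstack([a,b]),cv2.COLOR_RGB2BGR))
```

```text
[470.9693092  104.60074589 248.34195628] 37.325
```

View pics/f.png

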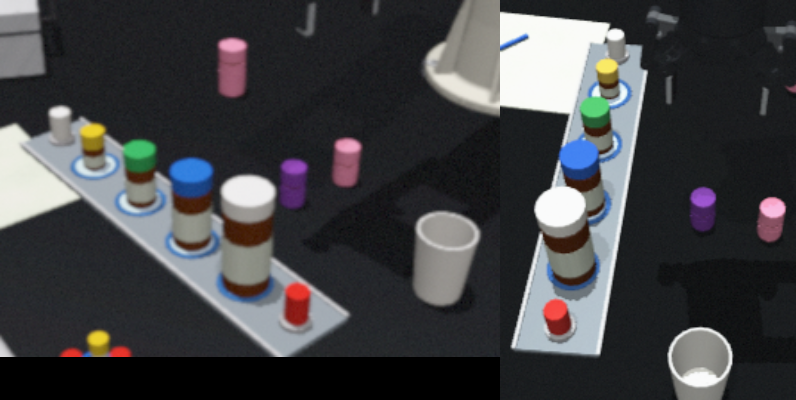

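All four stand upright in order, the beaker is unmoved and the gripper is clear. One numeric check of cap positions against the marks in each view.

Run:
```python
from h import *
MK={"yellow":((654.7,-140.9),(657.8,-139.2),52),"green":((646.9,-37.6),(649.7,-36.3),75),"blue":((639.1,68.4),(641.4,69.3),100),"white":((631.7,164.7),(633.9,165.5),128)}
box={"scene":(180,170,310,245),"side":(190,120,245,260)}
for i,n in enumerate(("scene","side")):
    f,p=grab(n); h=cv2.cvtColor(f,cv2.COLOR_RGB2HSV); x0,y0,x1,y1=box[n]
    for c,mk in MK.items():
        m=np.zeros(h.shape[:2],np.uint8)
        rng=((0,0,185),(179,35,255)) if c=="white" else ((HUE[c][0],HUE[c][2],HUE[c][3]),(HUE[c][1],255,255))
        m[y0:y1,x0:x1]=cv2.inRange(h,*rng)[y0:y1,x0:x1]
        if c in("blue","white"): m=cv2.morphologyEx(m,cv2.MORPH_OPEN,np.ones((7,7)))
        N,l,st,ce=cv2.connectedComponentsWithStats(m)
        if N<2: print(n,c,"none"); continue
        k=1+st[1:,4].argmax(); q=cast(p,*ce[k],mk[2])
        print(n,c,ce[k].round(1),st[k].tolist(),(q[:2]-mk[i]).round(1))
```

```text
scene yellow [201.8 196. ] [196, 189, 13, 15, 158] [-1.9 -2.8]
scene green [228.  206.4] [219, 198, 19, 19, 289] [-4.  -2.4]
scene blue [256.8 218.4] [245, 208, 24, 22, 454] [-2.4 -3.7]
scene white [288.5 226.9] [275, 219, 28, 17, 398] [-6.5 -7.8]
side yellow [232.1 148.1] [226, 141, 13, 15, 175] [-0.6 -0.3]
side green [224.1 175.3] [214, 166, 20, 20, 333] [-2.  -0.2]
side blue [213.2 207.3] [200, 195, 27, 26, 573] [-1.3 -1.3]
side white [206.3 143.6] [190, 120, 42, 56, 1744] [  51.3 -231.4]
```

Offsets are about 1–4 mm. The white scene figure becomes roughly (0,+1) mm once cast at its top face (z=136), which is what its mask covers. Handing in.

```bash
python3 -c "
from rig import r
print(r.sense()['clock'], r.sign_off())"
```

```text
the job is handed in; nothing more can be done
37.425 None
```

All four jars are standing upright on their marks, and I handed the job in at 37.4 s. From the red post the order is white (mark4), blue (mark3), green (mark2), yellow (mark1, next to the white post). The last picture shows the beaker and look-alikes standing, with the gripper well clear. I didn't move the beaker and didn't measure its position again.

**Last checks:**
- **Yellow, green and blue:** their caps sit 0–2 mm from the mark centres in the side view. The scene view gives 2–4 mm, all leaning the same way, which looks like bias in that view.
- **White:** the side-view measurement failed because its mask picked up the wrong area. The scene view first read (−6.5, −7.8) mm, cast at too low a height. My hand correction to the height of its top face brings that to about 1 mm. The arm's reading at release, (634, 166), agrees with the mark at (633, 166).

**One slip:** after gripping the yellow jar I pressed down by mistake instead of lifting. The jar rode up about 11 mm in the grip but stayed upright. I allowed for that when setting it down, and it was standing in the final views.

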